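# Press home a watch back with a folding-handle screw press

## Robot

A 7-joint arm with a two-finger parallel gripper is mounted at the origin on the work surface. World frame = base frame: x ahead of the robot, y to its left, z up, the work surface at z = 0. Lengths are in m, angles in rad, forces in N, time in s.
With the tool pointing down it reaches from about 0.4 to 0.875 m from the base axis. Payload 6.5 kg.
Tool frame: the origin (TCP) lies at the very end of the fingers, on their centre line; the grasp point (between the pads) lies 19 mm behind it; z points along the fingers, y is the line along which they close (so a half turn about z gives the same grasp; the last joint's range is limited). The gripper opens to 88 mm and grips with 3 to 60 N. Pads are 18 mm wide; open, the fingers measure 123 mm over their backs; the gripper's body (75 mm by 187 mm) begins 45 mm behind the grasp point.
Start: joints at [-1.25, 0.536, -0.004, 1.538, 0.003, 1.067, -0.071], TCP at [0.245, 0.602, 0.213] pointing down, gripper open.
Joint ranges: [-2.7, 2.7], [-0.37, 2.16], [-1.27, 1.26], [0.24, 2.4], [-1.31, 4.45], [0.19, 1.91], [-2.76, 2.76]. Speed limits (rad/s): [2.39, 2.39, 3.14, 3.14, 3.14, 3.14, 3.14].

## Interface

Orientations are given as [roll, pitch, yaw] about the fixed x, y, z axes, in that order (R = Rz(yaw) Ry(pitch) Rx(roll)).
In Python, from cell import get_state, grab_frame, close_job gives the robot as it stands.
- The arm moves only by the tool arm_command, never from a script. Its argument "plan" is a list of rows, each an object with "delta_pos": the shift along the tool's x, y, z in mm, a list of three; "twist": the turn, a rotation vector about the tool's x, y, z in rad, a list of three; "jaw": the opening in per cent of the stroke, from 0 (shut) to 100 (fully open). A call has 1 to 12 rows; each row shifts and turns the commanded pose from where the row before left it, along the tool's axes as they then stand; what a row does not reach is not made up. A row lasts 1/8 s, in which the tool goes at most 62.5 mm and 10.7 degrees, less where a joint would pass 70% of its speed; a pose out of reach is approached as far as the arm can. A call with a gripper value outside its range is refused whole. The fingers move at their own pace and stop on an object; "newtons" is the grip in N (left out, the last holds). Time passes only in rows, so rows that do not move let the fingers close. It gives the time, the measured TCP pose, the force, the opening and the grip force at its end, in the units of the state.
- get_state(): the state, without advancing time (a new reading comes with each control period).
- grab_frame(name): name is "scene" or "side" or "wrist"; returns a dict with "frame" (384x512x3 uint8, blue, green, red), "camera_matrix" (3x3 intrinsics, pixels), "dist_coeffs" ([k1, k2, p1, p2, k3] as OpenCV has them; the pictures are not rectified), "rvec" (rotation vector, rad) and "tvec" (3), from world to camera coordinates, as OpenCV has them; the wrist camera has in their place "T_tool_cam" (4x4, takes a point from camera to tool coordinates, whose origin is the TCP and whose axes are the flange's). Camera axes: x right, y down, z forward; pixel columns grow to the right and rows downward; lengths in m; the calibration is good to about 2 mm. A picture is of the moment at which its call begins: read the wrist's pose just before it. There is no depth.
- close_job(): hands the job in; it is judged then, once.
The state is a dict: "time": time; "joints": joint angles; "dq": joint speeds; "tau": joint torques, N m; "ee_pos": TCP position; "orientation": TCP orientation; "wrist_force": force on the tool from outside, world axes, zero at the start; "ft_torque": the same for the moment, N m; "finger_gap": finger opening in m; "grip_force": force on a finger pad.
Only numpy, scipy, OpenCV 4.12 (cv2) and the standard library are available. Lean on these libraries where they do the work, as an engineer would, in place of code of your own. Each camera call takes 0.05 s, during which the arm holds its last target. There are 200 camera calls.

## Task

The watch lies face down in the screw press and its press-fit back still stands proud. Fold the handwheel's handle fully out before you turn the wheel, then crank with it clockwise (seen from above) until you feel the back go fully home, stopping as soon as the resistance climbs beyond the steady push so that the glass is not cracked. Then back the wheel off about half a turn so that the ram stands clear of the watch and let go with the handle still folded out, all without disturbing the small tools lying around the press.

Things in the scene. Friction and masses are not known exactly. Their poses are not given: they have to be found in the camera images.
- press: Two-column screw press, screwed to the bench: grey base 120 (x) x 170 (y) x 22 high, steel columns 16 thick at y = +58 and -58, grey crosshead 44 x 150 at 145 to 169 above the bench, open to front and back (x). The handwheel sits on the crosshead; ram and nylon die hang below it. Origin: centre of the base's underside, on the bench, on the vertical screw axis. z up.
- wheel_axis (a point): Point on the handwheel's vertical axis, 198 above the bench, level with the handle's hinge pin. The aluminium handwheel is a dish 128 across: floor 187 above the bench, flat out to 55 from the axis, then a rim rising to 191. It stays at this height when turned. Fingertips can reach down to the dish floor on both sides of the folded handle.
- wheel (a joint): Angle of the handwheel, rad; grows clockwise as seen from above, which drives the ram down, 10 mm per full turn. At most 14.5. Starts at 0 to 2. Turning it freely takes about 1 N at the unfolded handle. Let go, it stays where it is, or springs back a little if the ram is bearing hard on the watch.
- handle (a joint): Fold angle of the handle, rad: 0 = folded, lying flat across the dish from its hinge inwards over the wheel's centre; 1.571 = fully out, standing upright against its stop. Its hinge is stiff (about 2.5 N at the handle's middle to 50 mm out) and stays where it is left. Starts at 0 to 0.2, so the far end may stand a little proud.
- handle_pivot (a point): The handle's hinge pin, 48 from the wheel's axis and 198 above the bench, between two steel cheeks (22 across over the cheeks along the pin, 14 wide, top 204 above the bench). The pin runs horizontally along the wheel's tangent. Turns with the wheel.
- handle_end (a point): Free end of the handle, on its axis, 66 from the hinge pin. A black round grip sleeve, 16 in diameter, covers it from 12 to 66 from the pin and spins freely about its own axis, so a gripper holding it need not turn while cranking. Folded, the sleeve's underside is 3 above the dish floor and its end 18 beyond the wheel's axis; folded out it stands straight above the pin.
- ram: The moving ram: aluminium guide plate on the columns with a nylon die 38 across below. Origin: centre of the die's lower face, on the screw axis. At the start it hangs about 2 to 11 above the watch back.
- watch: Steel watch case 40 across and 9 thick, lying face down, held in a nylon die (64 across) under the ram. Origin: centre of its underside (glass side), on the screw axis; z up. Its height differs from one set-up to the next by up to 4.
- case_back: Press-fit watch back, 34 across. Origin: centre of its top face. Starts 13.5 above the watch's origin; home is 9.6 to 11.8, differing from watch to watch, so it must be felt. Going in it pushes back steadily, 4 to 4.5 N along the unfolded handle's path while moving (3 N when paused), for 0.15 to 0.4 turn; once home this climbs by 1 N per 0.06 rad; at 9 N the glass cracks.
- spare_die: Bystander, loose: spare nylon die, a disc 44 across and 14 high, lying beside the press. Origin: centre of its underside.
- tweezers: Bystander, loose: steel tweezers, about 120 long and 12 wide, lying flat beside the press. Origin: centre of its underside.
- screwdriver: Bystander, loose: fine brass screwdriver, 110 long and 12 thick, lying on the bench. Origin: centre of its underside.
Not all that is in view belongs to the job. Leave any orange or purple look-alike of the press alone.

How it is judged:
By the outcome, as a careful person would: the job done as asked, in the order asked, and still so for the second after the job is handed in, with the robot touching nothing.
It also fails if it takes over 72 s, if anything falls off the work surface, if the arm or the gripper's body presses on something with over 40 N, if the wrist force passes 120 N, or if a joint passes its speed limit or range.

## Working session

There is one attempt and no reset: what is moved stays moved. The work goes in short steps, Python scripts to look and compute and a tool call to move; the robot and the scene stay as the last step left them, time stands still between calls to the robot, and variables do not carry over. Pictures are saved under pics/ and viewed, at most 10 in all, crops included, and the job is handed in when it is done.

Besides the shell and the picture viewer there is one more tool, called after "Call:" in YAML: its name, and indented under it one key for each argument. arm_command: Moves the arm, as the interface text tells. Its arguments: {"type":"object","properties":{"plan":{"type":"array"},"newtons":{"type":"number"}},"required":["plan"]}

```bash
mkdir -p pics; cat > h.py <<'E'
import cv2, numpy as np
from cell import get_state, grab_frame, close_job
from scipy.spatial.transform import Rotation as R
def ray(f,uv,st=None):
    K=np.array(f["camera_matrix"]);d=np.array(f["dist_coeffs"])
    p=cv2.undistortPoints(np.array([[uv]],float),K,d)[0,0]
    v=np.array([p[0],p[1],1.])
    if "rvec" in f:
        Rm=cv2.Rodrigues(np.array(f["rvec"],float))[0];t=np.array(f["tvec"],float).ravel()
        return -Rm.T@t, Rm.T@v
    T=np.eye(4);T[:3,:3]=R.from_euler('xyz',st["orientation"]).as_matrix();T[:3,3]=st["ee_pos"]
    T=T@np.array(f["T_tool_cam"]);return T[:3,3],T[:3,:3]@v
def onz(f,uv,z,st=None):
    o,v=ray(f,uv,st);return o+v*(z-o[2])/v[2]
E
python3 - <<'E'
from h import *
st=get_state();print(st)
for n in("scene","side","wrist"):
    f=grab_frame(n);cv2.imwrite(f"pics/{n}0.png",f["frame"])
    print(n,f["camera_matrix"],f.get("T_tool_cam"))
    if n!="wrist":print(ray(f,(256,192)))
a=cv2.imread("pics/scene0.png");b=cv2.imread("pics/side0.png")
cv2.imwrite("pics/both.png",cv2.resize(np.vstack([a,b])[:, :],(512,768))[:768])
E
```

```text
{'time': 0.0, 'joints': array([-1.25022131,  0.53719099, -0.00444407,  1.53884364,  0.0025804 ,
        1.06734426, -0.071174  ]), 'dq': array([-1.44560225e-03, -2.33555578e-04,  1.73386370e-05,  5.89222831e-04,
       -1.47042523e-03, -7.97877483e-04, -7.79244137e-04]), 'tau': array([-5.68780288e-04, -5.70973349e+01,  9.90190543e-01, -2.51622230e+01,
       -5.62934380e-02,  1.75524509e-02,  1.75491841e-04]), 'ee_pos': array([0.24494102, 0.60136134, 0.2119345 ]), 'orientation': array([-3.13981556e+00,  1.10534383e-04,  2.75491082e+00]), 'wrist_force': array([ 0.09687497,  1.24657226, -0.55542766]), 'ft_torque': array([ 0.02500287, -0.0073526 ,  0.0086163 ]), 'grip_force': 0.0, 'finger_gap': 0.08780867958181439}
scene [[375.85742326   0.         246.39809961]
 [  0.         375.85742326 181.43752404]
 [  0.           0.           1.        ]] None
(array([ 1.21866747, -0.23797813,  0.74347103]), array([-0.69101225,  0.27898735, -0.66791495]))
side [[446.44197799   0.         248.90615733]
 [  0.         446.44197799 189.73982159]
 [  0.           0.           1.        ]] None
(array([0.50697635, 0.94456736, 1.03885221]), array([ 0.01960749, -0.70761001, -0.70652795]))
wrist [[292.6187065    0.         259.94470429]
 [  0.         292.6187065  190.82430331]
 [  0.           0.           1.        ]] [[-6.28606111e-04 -9.61074579e-01 -2.76288361e-01  7.17258984e-02]
 [ 9.99999540e-01 -8.04208374e-04  5.22274634e-04 -2.68983938e-04]
 [-7.24138287e-04 -2.76287906e-01  9.61074643e-01 -1.70544043e-01]
 [ 0.00000000e+00  0.00000000e+00  0.00000000e+00  1.00000000e+00]]
```

View pics/scene0.png

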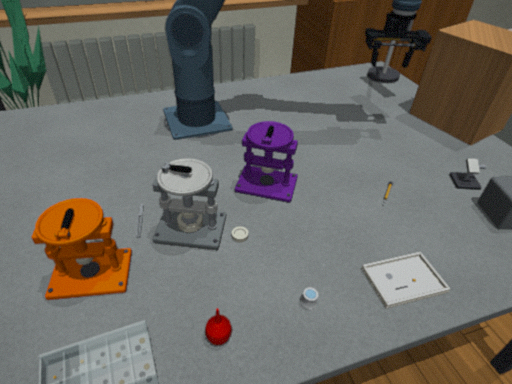

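View pics/side0.png

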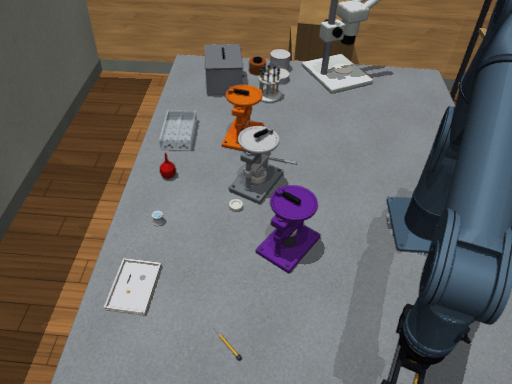

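The scene view shows the grey press with its wheel at about (186,177) and the handle at (177,169); the purple press is at (270,140) and the orange one at (75,225). In the side view the grey wheel is at (259,140) and the handle at (263,134).

```bash
python3 - <<'E'
from h import *
for n,box in(("scene",(150,150,225,205)),("side",(232,122,285,160))):
    f=grab_frame(n);im=f["frame"];hsv=cv2.cvtColor(im,cv2.COLOR_BGR2HSV)
    x0,y0,x1,y1=box
    m=np.zeros(im.shape[:2],np.uint8)
    g=(hsv[...,2]>150)&(hsv[...,1]<40)
    m[y0:y1,x0:x1]=g[y0:y1,x0:x1]*255
    cs,_=cv2.findContours(m,cv2.RETR_EXTERNAL,cv2.CHAIN_APPROX_NONE);c=max(cs,key=cv2.contourArea)
    h=cv2.convexHull(c)[:,0]
    P=np.array([onz(f,p,.190)[:2] for p in h.astype(float)])
    (cx,cy),r=cv2.minEnclosingCircle(P.astype(np.float32))
    print(n,"wheel",cv2.boundingRect(c),cx,cy,r)
    k=np.zeros_like(m);d=(hsv[...,2]<60);k[y0:y1,x0:x1]=d[y0:y1,x0:x1]*255
    cs,_=cv2.findContours(k,cv2.RETR_EXTERNAL,cv2.CHAIN_APPROX_NONE)
    for c in sorted(cs,key=cv2.contourArea)[::-1][:3]:
        if len(c)<5: continue
        q=c[:,0].astype(float);print("dark",cv2.contourArea(c),q.min(0),q.max(0))
        # extreme along principal axis
        mu=q.mean(0);u=np.linalg.svd(q-mu)[2][0];t=(q-mu)@u
        for e in(t.min(),t.max()):print("  end",mu+u*e,onz(f,mu+u*e,.2)[:2])
    # base/table objects
    cv2.imwrite(f"pics/z_{n}.png",cv2.resize(im[y0-10:y1+50,x0-20:x1+40],None,fx=5,fy=5,interpolation=cv2.INTER_CUBIC))
E
```

```text
scene wheel (157, 158, 55, 35) 0.5373371839523315 -0.14356935024261475 0.06352432817220688
dark 98.5 [169. 165.] [190. 172.]
  end [169.10564121 167.21851394] [ 0.51401719 -0.17369261]
  end [190.12704408 170.06018517] [ 0.53899812 -0.12973821]
dark 25.0 [196. 190.] [207. 195.]
  end [207.04191186 192.25854584] [ 0.62500968 -0.11183239]
  end [196.007662   194.04726535] [ 0.62338139 -0.13567872]
dark 13.0 [155. 186.] [165. 193.]
  end [155.91093063 188.09887006] [ 0.57820238 -0.21375342]
  end [164.8231148  192.36916286] [ 0.59783914 -0.19783212]
side wheel (238, 126, 41, 26) 0.536405622959137 -0.14293326437473297 0.0654202550649643
dark 47.5 [254. 129.] [268. 137.]
  end [267.45859374 129.86709679] [ 0.51124911 -0.17078709]
  end [254.11626988 136.243297  ] [ 0.55041444 -0.13470496]
dark 27.5 [252. 153.] [260. 159.]
  end [251.49248891 154.53180144] [ 0.55257193 -0.04805091]
  end [260.49245592 157.51363901] [ 0.52580992 -0.03730061]
dark 5.0 [241. 157.] [248. 159.]
  end [240.819986   157.94450949] [ 0.58214474 -0.02992867]
  end [247.94244592 159.30197861] [ 0.5612947  -0.02594779]
```

```bash
cat >> h.py <<'E'
import json
def rows(wps,jaw,st=None,p0=None,y0=None):
    """wps: list of (x,y,z,yaw) tool down; prints rows"""
    st=st or get_state(); p=np.array(p0 if p0 is not None else st["ee_pos"]); y=y0 if y0 is not None else st["orientation"][2]
    out=[]
    for w in wps:
        Rm=R.from_euler('xyz',[np.pi,0,y]).as_matrix()
        d=np.round(Rm.T@(np.array(w[:3])-p)*1000,1); t=round(-(w[3]-y),3)
        out.append(dict(delta_pos=d.tolist(),twist=[0,0,t],jaw=jaw)); p=p+Rm@d/1000; y=y-t
    for i in range(0,len(out),12):print(json.dumps(out[i:i+12]).replace(" ",""))
E
python3 - <<'E'
from h import *
st=get_state();a=np.array([*st["ee_pos"],st["orientation"][2]])
b=a.copy();b[2]=.30;c=np.array([.537,-.143,.31,1.0])
rows([a+(b-a)*k/2 for k in(1,2)]+[b+(c-b)*k/16 for k in range(1,17)],100)
E
```

```text
[{"delta_pos":[-0.0,0.0,-43.8],"twist":[0,0,-0.0],"jaw":100},{"delta_pos":[-0.0,0.0,-43.8],"twist":[0,0,-0.0],"jaw":100},{"delta_pos":[-34.5,-36.2,-0.6],"twist":[0,0,0.11],"jaw":100},{"delta_pos":[-38.2,-32.3,-0.6],"twist":[0,0,0.109],"jaw":100},{"delta_pos":[-41.5,-27.8,-0.7],"twist":[0,0,0.11],"jaw":100},{"delta_pos":[-44.3,-23.2,-0.6],"twist":[0,0,0.11],"jaw":100},{"delta_pos":[-46.6,-18.1,-0.6],"twist":[0,0,0.109],"jaw":100},{"delta_pos":[-48.2,-13.0,-0.6],"twist":[0,0,0.11],"jaw":100},{"delta_pos":[-49.5,-7.6,-0.7],"twist":[0,0,0.11],"jaw":100},{"delta_pos":[-49.9,-2.1,-0.6],"twist":[0,0,0.109],"jaw":100},{"delta_pos":[-49.9,3.3,-0.6],"twist":[0,0,0.11],"jaw":100},{"delta_pos":[-49.2,8.8,-0.6],"twist":[0,0,0.11],"jaw":100}]
[{"delta_pos":[-48.0,14.1,-0.7],"twist":[0,0,0.109],"jaw":100},{"delta_pos":[-46.1,19.2,-0.6],"twist":[0,0,0.11],"jaw":100},{"delta_pos":[-43.8,24.2,-0.6],"twist":[0,0,0.11],"jaw":100},{"delta_pos":[-40.8,28.9,-0.6],"twist":[0,0,0.11],"jaw":100},{"delta_pos":[-37.4,33.2,-0.7],"twist":[0,0,0.109],"jaw":100},{"delta_pos":[-33.5,37.0,-0.6],"twist":[0,0,0.11],"jaw":100}]
```

Call:
arm_command:
  plan:
    - {"delta_pos": [0,0,-44],"twist": [0,0,0],"jaw": 100}
    - {"delta_pos": [0,0,-44],"twist": [0,0,0],"jaw": 100}
    - {"delta_pos": [-34.5,-36,-0.6],"twist": [0,0,0.11],"jaw": 100}
    - {"delta_pos": [-38,-32,-0.6],"twist": [0,0,0.11],"jaw": 100}
    - {"delta_pos": [-41.5,-28,-0.7],"twist": [0,0,0.11],"jaw": 100}
    - {"delta_pos": [-44,-23,-0.6],"twist": [0,0,0.11],"jaw": 100}
    - {"delta_pos": [-46.5,-18,-0.6],"twist": [0,0,0.11],"jaw": 100}
    - {"delta_pos": [-48,-13,-0.6],"twist": [0,0,0.11],"jaw": 100}
    - {"delta_pos": [-49.5,-7.6,-0.7],"twist": [0,0,0.11],"jaw": 100}
    - {"delta_pos": [-50,-2,-0.6],"twist": [0,0,0.11],"jaw": 100}
    - {"delta_pos": [-50,3.3,-0.6],"twist": [0,0,0.11],"jaw": 100}
    - {"delta_pos": [-49,9,-0.6],"twist": [0,0,0.11],"jaw": 100}

```text
time: 1.75
ee_pos: [0.4273, 0.1358, 0.3072]
orientation: [3.141, -0.0, 1.651]
wrist_force: [1.2, 1.4, -0.3]
finger_gap: 0.088
grip_force: 0.0
```

Call:
arm_command:
  plan:
    - {"delta_pos": [-48,14,-0.7],"twist": [0,0,0.11],"jaw": 100}
    - {"delta_pos": [-46,19,-0.6],"twist": [0,0,0.11],"jaw": 100}
    - {"delta_pos": [-44,24,-0.6],"twist": [0,0,0.11],"jaw": 100}
    - {"delta_pos": [-41,29,-0.6],"twist": [0,0,0.11],"jaw": 100}
    - {"delta_pos": [-37.5,33,-0.7],"twist": [0,0,0.11],"jaw": 100}
    - {"delta_pos": [-33.5,37,-0.6],"twist": [0,0,0.11],"jaw": 100}
    - {"delta_pos": [0,0,0],"twist": [0,0,0],"jaw": 100}

```text
time: 2.62
ee_pos: [0.5346, -0.1468, 0.3109]
orientation: [3.14, 0.002, 0.988]
wrist_force: [-0.5, 0.1, 0.3]
finger_gap: 0.0882
grip_force: 0.0
```

```bash
python3 - <<'E'
from h import *
st=get_state();print({k:np.round(st[k],3) for k in("time","ee_pos","orientation","joints","wrist_force")})
f=grab_frame("wrist");cv2.imwrite("pics/w1.png",f["frame"])
E
```

```text
{'time': np.float64(2.625), 'ee_pos': array([ 0.535, -0.147,  0.311]), 'orientation': array([3.14e+00, 2.00e-03, 9.88e-01]), 'joints': array([-0.368,  0.327,  0.711,  1.709, -0.225,  1.189, -0.181]), 'wrist_force': array([-0.498,  0.114,  0.257])}
```

View pics/w1.png

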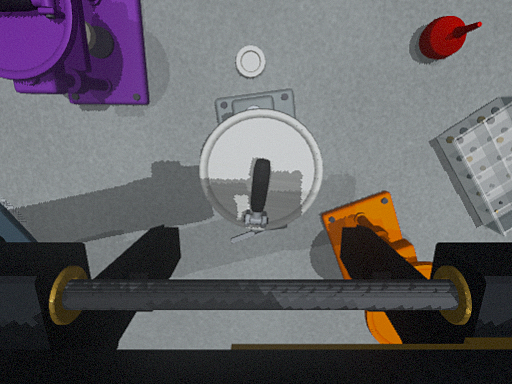

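The wrist view shows the wheel at about (261,169) with radius about 61 px. The hinge is at (255,217) and the free end of the handle at (262,158), so the handle lies almost along tool x.

```bash
python3 - <<'E'
from h import *
st=get_state();f=grab_frame("wrist");im=f["frame"];hsv=cv2.cvtColor(im,cv2.COLOR_BGR2HSV)
# wheel rim: radial edge points of bright
c0=np.array([261,169.]);P=[]
g=cv2.cvtColor(im,cv2.COLOR_BGR2GRAY).astype(float)
for a in np.arange(0,2*np.pi,.05):
    u=np.array([np.cos(a),np.sin(a)])
    if u[1]>.6: continue
    r=np.arange(50,72,.5);q=c0+r[:,None]*u
    v=cv2.remap(g.astype(np.float32),q[:,0].astype(np.float32).reshape(1,-1),q[:,1].astype(np.float32).reshape(1,-1),cv2.INTER_LINEAR)[0]
    d=v[4:]-v[:-4];i=d.argmin()
    if d[i]<-25:P.append(onz(f,c0+r[i+2]*u,.191,st)[:2])
P=np.array(P);from scipy.optimize import least_squares
s=least_squares(lambda x:np.hypot(*(P-x[:2]).T)-x[2],[.537,-.143,.064],loss="soft_l1",f_scale=.001)
print("wheel",s.x,len(P));W=s.x[:2]
m=np.zeros(g.shape,np.uint8);m[150:216,240:285]=(hsv[150:216,240:285,2]<50)*255
cs,_=cv2.findContours(m,cv2.RETR_EXTERNAL,cv2.CHAIN_APPROX_NONE);c=max(cs,key=cv2.contourArea)
x0,y0,w,h=cv2.boundingRect(c);print(x0,y0,w,h)
A=[]
for yy in range(y0+6,y0+h-6,3):
    xs=np.where(m[yy])[0];A.append(onz(f,((xs.min()+xs.max())/2,yy),.20,st)[:2])
A=np.array(A);mu=A.mean(0);u=np.linalg.svd(A-mu)[2][0];u*=np.sign(u@[.6,.8])
print("axis angle",np.arctan2(u[1],u[0]),"offset of line from W",np.cross(u,W-mu))
e=onz(f,(262,y0),.206,st)[:2];n=onz(f,(257,y0+h),.20,st)[:2]
print("end along",(e-W)@u,"near",(n-W)@u)
F=grab_frame("scene");print("orange wheel",onz(F,(73,223),.19),"purple",onz(F,(269,137),.19))
E
```

```text
wheel [ 0.53777492 -0.1376397   0.05888532] 84
253 172 18 42
axis angle 0.866434594570706 offset of line from W 0.0033648884738137685
end along 0.0034707395823955958 near -0.04203230438106372
orange wheel [ 0.62162139 -0.38364783  0.19      ] purple [0.45181902 0.10101992 0.19      ]<stdin>:23: DeprecationWarning: Arrays of 2-dimensional vectors are deprecated. Use arrays of 3-dimensional vectors instead. (deprecated in NumPy 2.0)
```

```bash
python3 - <<'E'
from h import *
st=get_state();f=grab_frame("wrist");im=f["frame"]
c=cv2.resize(im[90:250,180:345],None,fx=3.6,fy=3.6,interpolation=cv2.INTER_CUBIC);cv2.imwrite("pics/w2.png",c)
E
```

```text
(no output)
```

View pics/w2.png

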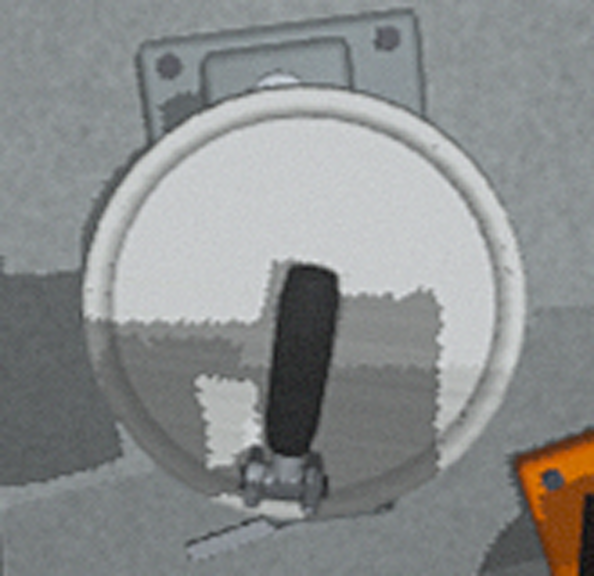

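The close-up shows the wheel rim spanning crop x 82–526 and y 87–521, so its centre is at (264.4,174.4). The sleeve runs from (260.8,215.6) to its end at (266.9,163.6), and the hinge cheeks are at (259.2,222.8).

```bash
python3 - <<'E'
from h import *
st=get_state();f=grab_frame("wrist")
k=lambda x,y:(x/3.6+180-.36,y/3.6+90-.36)
q=lambda x,y,z:onz(f,k(x,y),z,st)[:2]
r=[q(82,304,.191),q(526,304,.191),q(304,87,.191),q(304,521,.191)]
W=np.array([*((r[0]+r[1])/2)]);V=(r[2]+r[3])/2
print("W",W,V,np.linalg.norm(r[0]-r[1]),np.linalg.norm(r[2]-r[3]))
W=(W+V)/2
p=q(285,478,.200)
for th in(0,.1,.2):
    e=q(311,268,.198+.066*np.sin(th)+.006);d=e-p
    print(th,"hinge",p,"r",np.linalg.norm(p-W),"ang",np.arctan2(*(W-p)[::-1]),"end dist",np.linalg.norm(d),.066*np.cos(th),"ang",np.arctan2(*d[::-1]))
E
```

```text
W [ 0.5401287  -0.13844465] [ 0.53817775 -0.14152837] 0.12522244967397853 0.1257087750973463
0 hinge [ 0.50902858 -0.17670716] r 0.0474963212414746 ang 0.8837553545998 end dist 0.062180706406603004 0.066 ang 0.8835947533112565
0.1 hinge [ 0.50902858 -0.17670716] r 0.0474963212414746 ang 0.8837553545998 end dist 0.06341323399094267 0.0656702749083497 ang 0.887829284367033
0.2 hinge [ 0.50902858 -0.17670716] r 0.0474963212414746 ang 0.8837553545998 end dist 0.06463452414419961 0.06468439413752194 ang 0.8918623486712556
```

Call:
arm_command:
  plan:
    - {"delta_pos": [8,0,20],"twist": [0,0,0.1],"jaw": 42}
    - {"delta_pos": [0,0,30],"twist": [0,0,0],"jaw": 42}
    - {"delta_pos": [0,0,30],"twist": [0,0,0],"jaw": 42}
    - {"delta_pos": [0,0,0],"twist": [0,0,0],"jaw": 42}
    - {"delta_pos": [0,0,0],"twist": [0,0,0],"jaw": 42}

```text
time: 3.5
ee_pos: [0.5396, -0.1356, 0.232]
orientation: [3.14, -0.001, 0.896]
wrist_force: [0.0, 0.8, 0.5]
finger_gap: 0.0406
grip_force: 0.0
```

```bash
python3 - <<'E'
from h import *
f=grab_frame("wrist");cv2.imwrite("pics/w3.png",f["frame"])
E
```

```text
(no output)
```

View pics/w3.png

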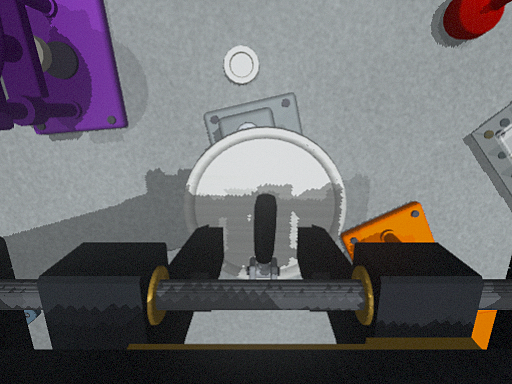

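The wrist view shows the handle (265,200–265) centred between the fingers, whose tips are at about (213,235) and (313,235).

Call:
arm_command:
  plan:
    - {"delta_pos": [-4,0,20],"twist": [0,0,0],"jaw": 42}
    - {"delta_pos": [0,0,12],"twist": [0,0,0],"jaw": 42}
    - {"delta_pos": [0,0,7],"twist": [0,0,0],"jaw": 42}
    - {"delta_pos": [0,0,0],"twist": [0,0,0],"jaw": 42}

```text
time: 4.05
ee_pos: [0.5365, -0.1389, 0.1918]
orientation: [-3.141, 0.0, 0.895]
wrist_force: [0.1, 0.2, 0.1]
finger_gap: 0.0368
grip_force: 0.0
```

Call:
arm_command:
  plan:
    - {"delta_pos": [0,0,0],"twist": [0,0,0],"jaw": 10}
    - {"delta_pos": [0,0,0],"twist": [0,0,0],"jaw": 10}
    - {"delta_pos": [0,0,0],"twist": [0,0,0],"jaw": 10}
    - {"delta_pos": [0,0,0],"twist": [0,0,0],"jaw": 10}
  newtons: 10

```text
time: 4.55
ee_pos: [0.5365, -0.139, 0.1919]
orientation: [3.141, -0.0, 0.895]
wrist_force: [-0.7, -0.9, -0.0]
finger_gap: 0.0089
grip_force: 0.0
```

```bash
python3 - <<'E'
from h import *
f=grab_frame("wrist");g=grab_frame("scene")
a=cv2.resize(f["frame"][130:290,150:370],(660,480));b=cv2.resize(g["frame"][120:220,120:240],None,fx=4,fy=4)
cv2.imwrite("pics/w4.png",a);cv2.imwrite("pics/s4.png",b)
st=get_state();print(st["wrist_force"],st["grip_force"],st["finger_gap"])
E
```

```text
[-0.30562326 -0.1845804  -0.12816192] 0.0 0.008779600977838895
```

View pics/w4.png

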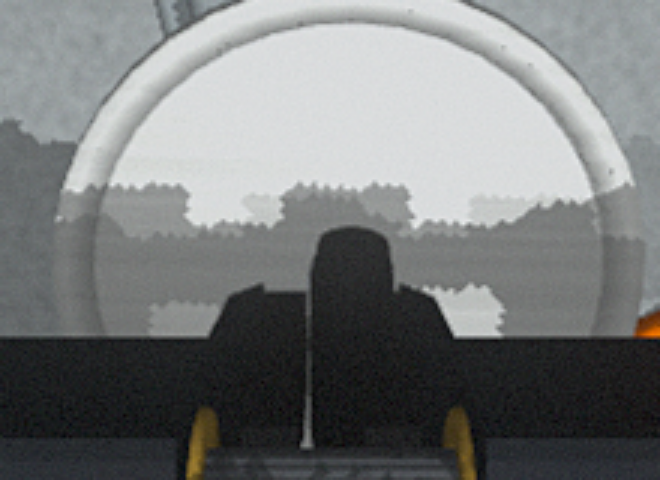

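The handle end (352,230 in the crop) pokes out between the fingers, with a slit at x=308. The fingers closed to 8.8 mm with no grip force, so I'll check another view.

View pics/s4.png

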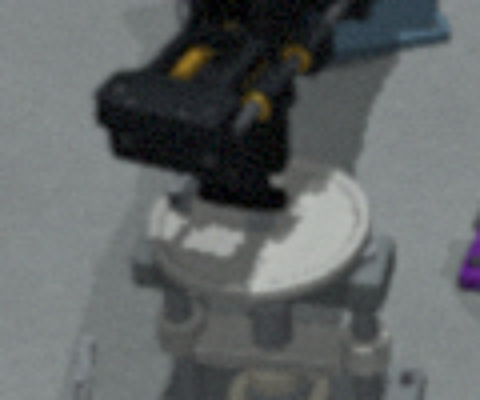

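Call:
arm_command:
  plan:
    - {"delta_pos": [0,0,0],"twist": [0,0,0],"jaw": 0}
    - {"delta_pos": [0,0,0],"twist": [0,0,0],"jaw": 0}
    - {"delta_pos": [0,0,0],"twist": [0,0,0],"jaw": 0}
    - {"delta_pos": [0,0,0],"twist": [0,0,0],"jaw": 0}
  newtons: 10

```text
time: 5.15
ee_pos: [0.5365, -0.1391, 0.1918]
orientation: [3.142, 0.0, 0.895]
wrist_force: [0.3, -0.8, 0.3]
finger_gap: 0.0004
grip_force: 0.0
```

```bash
python3 - <<'E'
from h import *
st=get_state();print(st["ee_pos"],st["orientation"],st["wrist_force"],st["ft_torque"],st["grip_force"],st["finger_gap"])
f=grab_frame("wrist")
for z in(.192,.198,.205,.22,.24,.26):
  e=onz(f,(352/3+150,230/3+130),z,st);d=e-st["ee_pos"];print(z,"end in tool", R.from_euler('xyz',st["orientation"]).inv().apply(d))
cv2.imwrite("pics/w5.png",cv2.resize(f["frame"][130:290,150:370],(660,480)))
E
```

```text
[ 0.53646806 -0.13905331  0.19182985] [3.14151879e+00 1.30143919e-05 8.94857508e-01] [ 0.33992314 -0.78051433  0.29147391] [-0.07368072  0.15450671  0.03979037] 0.0 0.0004195615351027922
0.192 end in tool [ 0.01171478  0.00399742 -0.00017001]
0.198 end in tool [ 0.0137978   0.0038435  -0.00617004]
0.205 end in tool [ 0.016228    0.00366392 -0.01317009]
0.22 end in tool [ 0.02143556  0.00327911 -0.02817018]
0.24 end in tool [ 0.02837898  0.00276603 -0.04817031]
0.26 end in tool [ 0.03532239  0.00225295 -0.06817044]
```

View pics/w5.png

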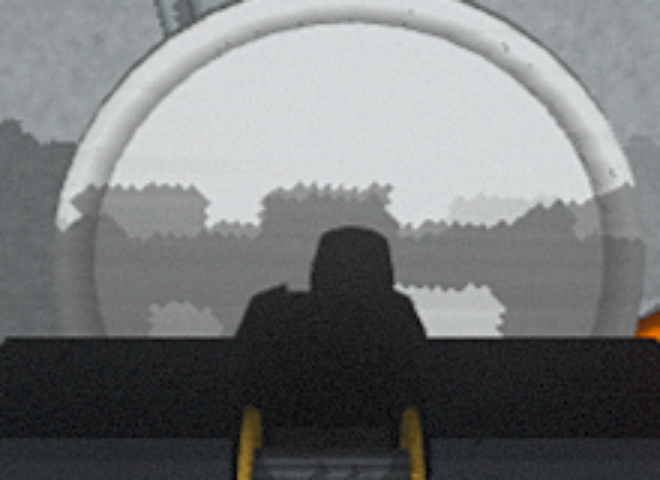

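The visible fingertips scale to a depth of about 160 mm from the wrist camera. That puts them about 23 mm above the nominal TCP, so the fingers closed above the handle. I'll open, recentre by +3.5 mm in y, and go lower while watching the force.

Call:
arm_command:
  plan:
    - {"delta_pos": [0,3.5,0],"twist": [0,0,0],"jaw": 42}
    - {"delta_pos": [0,0,0],"twist": [0,0,0],"jaw": 42}
    - {"delta_pos": [0,0,0],"twist": [0,0,0],"jaw": 42}
    - {"delta_pos": [0,0,0],"twist": [0,0,0],"jaw": 42}
    - {"delta_pos": [0,0,5],"twist": [0,0,0],"jaw": 42}
    - {"delta_pos": [0,0,5],"twist": [0,0,0],"jaw": 42}
    - {"delta_pos": [0,0,0],"twist": [0,0,0],"jaw": 42}

```text
time: 6.08
ee_pos: [0.5388, -0.1411, 0.1812]
orientation: [-3.141, 0.001, 0.895]
wrist_force: [-0.6, 0.0, 0.3]
finger_gap: 0.0369
grip_force: 0.0
```

Call:
arm_command:
  plan:
    - {"delta_pos": [0,0,2],"twist": [0,0,0],"jaw": 42}
    - {"delta_pos": [0,0,2],"twist": [0,0,0],"jaw": 42}
    - {"delta_pos": [0,0,0],"twist": [0,0,0],"jaw": 42}

```text
time: 6.45
ee_pos: [0.5391, -0.1412, 0.1777]
orientation: [-3.141, 0.0, 0.895]
wrist_force: [0.1, -0.5, 0.6]
finger_gap: 0.0369
grip_force: 0.0
```

Call:
arm_command:
  plan:
    - {"delta_pos": [0,0,2],"twist": [0,0,0],"jaw": 42}
    - {"delta_pos": [0,0,1],"twist": [0,0,0],"jaw": 42}
    - {"delta_pos": [0,0,0],"twist": [0,0,0],"jaw": 42}

```text
time: 6.82
ee_pos: [0.5391, -0.1412, 0.1748]
orientation: [-3.141, 0.0, 0.895]
wrist_force: [0.3, 0.2, -0.4]
finger_gap: 0.0368
grip_force: 0.0
```

Call:
arm_command:
  plan:
    - {"delta_pos": [0,0,2],"twist": [0,0,0],"jaw": 42}
    - {"delta_pos": [0,0,1.5],"twist": [0,0,0],"jaw": 42}
    - {"delta_pos": [0,0,0],"twist": [0,0,0],"jaw": 42}

```text
time: 7.2
ee_pos: [0.5391, -0.1412, 0.1712]
orientation: [-3.141, 0.0, 0.895]
wrist_force: [0.7, 1.1, 0.1]
finger_gap: 0.037
grip_force: 0.0
```

Call:
arm_command:
  plan:
    - {"delta_pos": [0,0,0],"twist": [0,0,0],"jaw": 8}
    - {"delta_pos": [0,0,0],"twist": [0,0,0],"jaw": 8}
    - {"delta_pos": [0,0,0],"twist": [0,0,0],"jaw": 8}
    - {"delta_pos": [0,0,0],"twist": [0,0,0],"jaw": 8}
  newtons: 12

```text
time: 7.7
ee_pos: [0.5394, -0.1413, 0.1714]
orientation: [3.141, -0.0, 0.895]
wrist_force: [0.9, -1.7, 0.2]
finger_gap: 0.0154
grip_force: 12.0
```

Call:
arm_command:
  plan:
    - {"delta_pos": [-1.7,0,-6.3],"twist": [0,0,0],"jaw": 8}
    - {"delta_pos": [-2.6,0,-6],"twist": [0,0,0],"jaw": 8}
    - {"delta_pos": [-3.4,0,-5.7],"twist": [0,0,0],"jaw": 8}
    - {"delta_pos": [-4.1,0,-5.1],"twist": [0,0,0],"jaw": 8}
    - {"delta_pos": [-4.8,0,-4.5],"twist": [0,0,0],"jaw": 8}

```text
time: 8.32
ee_pos: [0.5291, -0.1537, 0.1995]
orientation: [3.141, -0.001, 0.895]
wrist_force: [3.5, 3.0, -2.3]
finger_gap: 0.0154
grip_force: 12.0
```

Call:
arm_command:
  plan:
    - {"delta_pos": [-5.3,0,-3.8],"twist": [0,0,0],"jaw": 8}
    - {"delta_pos": [-5.9,0,-3],"twist": [0,0,0],"jaw": 8}
    - {"delta_pos": [-6.2,0,-2.2],"twist": [0,0,0],"jaw": 8}
    - {"delta_pos": [-6.4,0,-1.3],"twist": [0,0,0],"jaw": 8}
    - {"delta_pos": [-6.5,0,-0.4],"twist": [0,0,0],"jaw": 8}
    - {"delta_pos": [0,0,0],"twist": [0,0,0],"jaw": 8}

```text
time: 9.07
ee_pos: [0.5111, -0.1777, 0.2116]
orientation: [3.14, -0.003, 0.895]
wrist_force: [2.1, 4.0, 10.4]
finger_gap: 0.0152
grip_force: 12.0
```

Call:
arm_command:
  plan:
    - {"delta_pos": [-1,0,-2],"twist": [0,0,0],"jaw": 8}
    - {"delta_pos": [-1,0,-1],"twist": [0,0,0],"jaw": 8}
    - {"delta_pos": [0,0,0],"twist": [0,0,0],"jaw": 8}

```text
time: 9.45
ee_pos: [0.5082, -0.1795, 0.2125]
orientation: [-3.141, 0.0, 0.895]
wrist_force: [2.0, 2.0, -1.3]
finger_gap: 0.0153
grip_force: 12.0
```

```bash
python3 - <<'E'
from h import *
st=get_state();print(st["ee_pos"],st["wrist_force"])
a=[]
for n,b in(("scene",(130,110,250,220)),("side",(215,80,305,190)),("wrist",(130,120,400,290))):
    f=grab_frame(n)["frame"][b[1]:b[3],b[0]:b[2]];a.append(cv2.resize(f,(int(f.shape[1]*300/f.shape[0]),300)))
w=a[2];t=np.hstack(a[:2]);c=np.zeros((600,max(t.shape[1],w.shape[1]),3),np.uint8);c[:300,:t.shape[1]]=t;c[300:,:w.shape[1]]=w
cv2.imwrite("pics/c6.png",c)
E
```

```text
[ 0.50818728 -0.17947697  0.21253835] [ 2.04259095  1.98735444 -1.25157762]
```

View pics/c6.png

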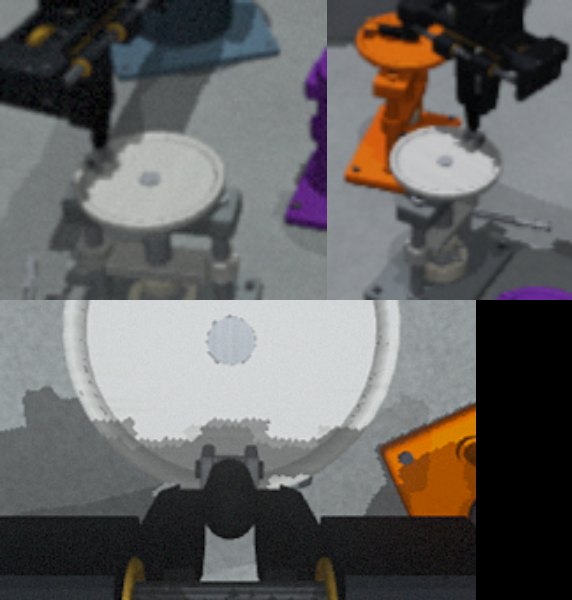

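The handle is now upright above its cheeks, with its end at about (231,490) in the wrist crop, and the wheel hub shows at (232,340). I'll push against the stop to confirm it is fully out.

Call:
arm_command:
  plan:
    - {"delta_pos": [-1.5,0,0],"twist": [0,0,0],"jaw": 8}
    - {"delta_pos": [-1.5,0,0],"twist": [0,0,0],"jaw": 8}
    - {"delta_pos": [0,0,0],"twist": [0,0,0],"jaw": 8}

```text
time: 9.98
ee_pos: [0.5067, -0.1816, 0.2127]
orientation: [-3.141, -0.0, 0.895]
wrist_force: [1.2, 3.9, 1.4]
finger_gap: 0.0152
grip_force: 12.0
```

```bash
python3 - <<'E'
from h import *
st=get_state();f=grab_frame("wrist");im=f["frame"]
hsv=cv2.cvtColor(im,cv2.COLOR_BGR2HSV);x0,y0=262,143
print(st["ee_pos"],st["wrist_force"],hsv[140:150:3,256:272:4].tolist())
m=np.zeros(im.shape[:2],np.uint8);b=(hsv[...,1]>20)&(hsv[...,0]>90)&(hsv[...,0]<130)
m[115:175,235:290]=b[115:175,235:290]*255
m=cv2.morphologyEx(m,cv2.MORPH_OPEN,np.ones((3,3)))
c=max(cv2.findContours(m,0,1)[0],key=cv2.contourArea);(u,v),r=cv2.minEnclosingCircle(c)
print(u,v,r,onz(f,(u,v),.1875,st))
E
```

```text
[ 0.50668431 -0.18158071  0.21274136] [1.150295   3.86472949 1.41030871] [[[104, 22, 200], [108, 16, 202], [108, 16, 197], [111, 22, 201]], [[100, 20, 196], [106, 21, 203], [107, 21, 197], [106, 19, 200]], [[99, 21, 194], [107, 22, 205], [106, 15, 193], [102, 17, 199]], [[117, 14, 196], [105, 18, 199], [107, 18, 195], [106, 21, 202]]]Traceback (most recent call last):
  File "<stdin>", line 8, in <module>
ValueError: max() iterable argument is empty
```

```bash
python3 - <<'E'
from h import *
st=get_state();f=grab_frame("wrist");im=f["frame"]
b=cv2.blur(im,(3,3)).astype(int);d=(b[...,0]-b[...,2])
m=np.zeros(d.shape,np.uint8);m[115:175,235:290]=(d[115:175,235:290]>8)*255
m=cv2.morphologyEx(m,cv2.MORPH_OPEN,np.ones((3,3)))
c=max(cv2.findContours(m,0,1)[0],key=cv2.contourArea);(u,v),r=cv2.minEnclosingCircle(c)
W=onz(f,(u,v),.1875,st)
x,y,w,h=cv2.boundingRect(c);W=onz(f,(x+w/2,y+h/2),.1875,st)
print((x,y,w,h),u,v,r,W,np.linalg.norm(W[:2]-st["ee_pos"][:2]))
E
```

```text
(248, 126, 27, 27) 260.4053039550781 138.68663024902344 13.790221214294434 [ 0.53830358 -0.14292106  0.1875    ] 0.049957483388304434
```

Call:
arm_command:
  plan:
    - {"delta_pos": [-1.5,0,0],"twist": [0,0,0],"jaw": 8}
    - {"delta_pos": [0,0,0],"twist": [0,0,0],"jaw": 8}
    - {"delta_pos": [0,0,0],"twist": [0,0,0],"jaw": 8}

```text
time: 10.45
ee_pos: [0.5058, -0.183, 0.2128]
orientation: [3.141, -0.0, 0.895]
wrist_force: [1.3, 3.5, 3.5]
finger_gap: 0.0148
grip_force: 12.0
```

Call:
arm_command:
  plan:
    - {"delta_pos": [0,0,0],"twist": [0,0,0],"jaw": 8}
    - {"delta_pos": [0,0,0],"twist": [0,0,0],"jaw": 8}
    - {"delta_pos": [-1.5,0,0],"twist": [0,0,0],"jaw": 8}
    - {"delta_pos": [-1.5,0,0],"twist": [0,0,0],"jaw": 8}
    - {"delta_pos": [0,0,0],"twist": [0,0,0],"jaw": 8}
  newtons: 35

```text
time: 11.08
ee_pos: [0.5047, -0.1844, 0.2128]
orientation: [3.141, -0.002, 0.895]
wrist_force: [2.8, 5.6, 3.1]
finger_gap: 0.0141
grip_force: 34.9
```

Pushing harder against the handle now raises the force to about 6 N, well above the 2.5 N hinge friction, so it is against its stop. Next I'll regrip it centred and compute the crank path.

Call:
arm_command:
  plan:
    - {"delta_pos": [0,0,0],"twist": [0,0,0],"jaw": 34}
    - {"delta_pos": [0,0,0],"twist": [0,0,0],"jaw": 34}
    - {"delta_pos": [0,0,0],"twist": [0,0,0],"jaw": 34}
    - {"delta_pos": [4,0,2],"twist": [0,0,0],"jaw": 34}
    - {"delta_pos": [0,0,1],"twist": [0,0,0],"jaw": 34}
    - {"delta_pos": [0,0,0],"twist": [0,0,0],"jaw": 34}

```text
time: 11.82
ee_pos: [0.5063, -0.182, 0.2095]
orientation: [-3.141, 0.0, 0.895]
wrist_force: [-0.1, 0.0, 0.2]
finger_gap: 0.0298
grip_force: 0.0
```

```bash
python3 - <<'E'
from h import *
st=get_state();W=np.array([.538,-.143]);y=st["orientation"][2]
print(st["ee_pos"],st["wrist_force"]);d=W-st["ee_pos"][:2]
print("W in tool",d@[np.cos(y),np.sin(y)],d@[np.sin(y),-np.cos(y)])
f=grab_frame("wrist");g=cv2.cvtColor(f["frame"],cv2.COLOR_BGR2GRAY)
# expected handle tip in wrist picture if upright over hinge
T=np.array(f["T_tool_cam"]);Rt=R.from_euler('xyz',st["orientation"]).as_matrix()
h=np.array([*(W-.048*np.array([np.cos(.895),np.sin(.895)])),.264])
c=np.linalg.inv(T)@np.r_[Rt.T@(h-st["ee_pos"]),1]
print(cv2.projectPoints(c[:3].reshape(1,3),np.zeros(3),np.zeros(3),np.array(f["camera_matrix"]),np.array(f["dist_coeffs"]))[0], 8/c[2]*.2926)
cv2.imwrite("pics/w7.png",cv2.resize(f["frame"][150:320,160:360],(800,600)))
b=np.arange(0,6.4,.1);X=np.c_[-48*np.cos(b),-48*np.sin(b)]
for i in range(0,63):print(round(b[i+1],1),np.round(X[i+1]-X[i],1).tolist(),end=" ")
E
```

```text
[ 0.50631431 -0.18202498  0.20947183] [-0.1366219   0.01374147  0.22715979]
W in tool 0.05026764004203636 0.00031017155214663926
[[[261.761606   266.77547778]]] 17.942804638688333
0.1 [0.2, -4.8] 0.2 [0.7, -4.7] 0.3 [1.2, -4.6] 0.4 [1.6, -4.5] 0.5 [2.1, -4.3] 0.6 [2.5, -4.1] 0.7 [2.9, -3.8] 0.8 [3.3, -3.5] 0.9 [3.6, -3.2] 1.0 [3.9, -2.8] 1.1 [4.2, -2.4] 1.2 [4.4, -2.0] 1.3 [4.6, -1.5] 1.4 [4.7, -1.1] 1.5 [4.8, -0.6] 1.6 [4.8, -0.1] 1.7 [4.8, 0.4] 1.8 [4.7, 0.9] 1.9 [4.6, 1.3] 2.0 [4.5, 1.8] 2.1 [4.3, 2.2] 2.2 [4.0, 2.6] 2.3 [3.7, 3.0] 2.4 [3.4, 3.4] 2.5 [3.1, 3.7] 2.6 [2.7, 4.0] 2.7 [2.3, 4.2] 2.8 [1.8, 4.4] 2.9 [1.4, 4.6] 3.0 [0.9, 4.7] 3.1 [0.4, 4.8] 3.2 [-0.0, 4.8] 3.3 [-0.5, 4.8] 3.4 [-1.0, 4.7] 3.5 [-1.5, 4.6] 3.6 [-1.9, 4.4] 3.7 [-2.3, 4.2] 3.8 [-2.7, 3.9] 3.9 [-3.1, 3.6] 4.0 [-3.5, 3.3] 4.1 [-3.8, 3.0] 4.2 [-4.1, 2.6] 4.3 [-4.3, 2.1] 4.4 [-4.5, 1.7] 4.5 [-4.6, 1.2] 4.6 [-4.7, 0.8] 4.7 [-4.8, 0.3] 4.8 [-4.8, -0.2] 4.9 [-4.8, -0.7] 5.0 [-4.7, -1.1] 5.1 [-4.5, -1.6] 5.2 [-4.3, -2.0] 5.3 [-4.1, -2.5] 5.4 [-3.9, -2.9] 5.5 [-3.6, -3.2] 5.6 [-3.2, -3.6] 5.7 [-2.8, -3.9] 5.8 [-2.4, -4.1] 5.9 [-2.0, -4.4] 6.0 [-1.6, -4.5] 6.1 [-1.1, -4.7] 6.2 [-0.6, -4.8] 6.3 [-0.2, -4.8]
```

View pics/w7.png

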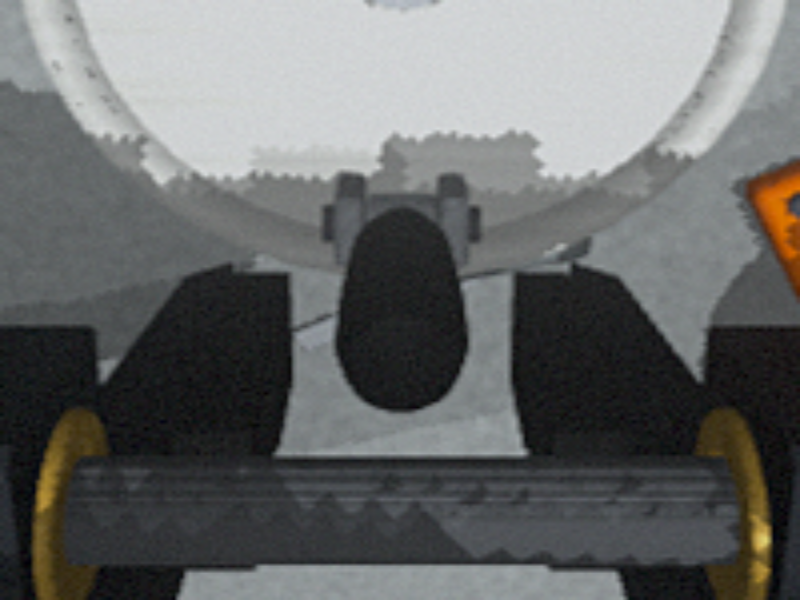

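The handle stands centred between the fingers: the tip's lower edge is at crop (402,410), half width 65, and the cheeks are centred at (402,220). I'll check the uprightness from these pixels.

```bash
python3 - <<'E'
from h import *
st=get_state();f=grab_frame("wrist");y=st["orientation"][2];u=np.array([np.cos(y),np.sin(y)])
k=lambda a,b:(a/4+160,b/600*170+150)
for b in(0,.006,.013,.02):
    s=dict(st);s["ee_pos"]=st["ee_pos"]+[0,0,b]
    q=lambda a,c,z:(onz(f,k(a,c),z,s)[:2]-st["ee_pos"][:2])@u
    print(b,"hub",q(402,-35,.1875),"cheek front/back top",q(402,175,.204),q(402,265,.204),"tip low edge+8",q(402,410,.264)+.008, "rim inner(r55)",q(402,280,.191))
    L=onz(f,k(324,225),.198,s);Rr=onz(f,k(480,225),.198,s);print("  pin width",np.linalg.norm(L-Rr), "rim width", np.linalg.norm(onz(f,k(74,0),.187,s)-onz(f,k(731,0),.187,s)))
# also scene/side: dark handle silhouettes
E
```

```text
0 hub 0.049911485693396936 cheek front/back top 0.0144590295300869 -0.0028867415562095146 tip low edge+8 0.01052410908761429 rim inner(r55) -0.011533608148684775
  pin width 0.02583645650183413 rim width 0.10845648633321078
0.006 hub 0.04925753210262017 cheek front/back top 0.012535745384787033 -0.0054010868428521165 tip low edge+8 0.006989824007824275 rim inner(r55) -0.014149469254470673
  pin width 0.026687828989150772 rim width 0.11182677640211228
0.013 hub 0.048494586246713996 cheek front/back top 0.010291913881937153 -0.008334489677268573 tip low edge+8 0.00286649141473588 rim inner(r55) -0.017201307211220873
  pin width 0.027681096891020145 rim width 0.11575878148249738
0.02 hub 0.04773164039080782 cheek front/back top 0.008048082379087274 -0.011267892511684927 tip low edge+8 -0.0012568411783524438 rim inner(r55) -0.020253145167971068
  pin width 0.028674364792889505 rim width 0.11969078656288241
```

The geometry, plus the shrinking jaw gap, says the handle still leans about 0.12 rad inwards, so the pads had slid off it. I'll regrip centred 8 mm further in and pull again.

Call:
arm_command:
  plan:
    - {"delta_pos": [8,0,0],"twist": [0,0,0],"jaw": 34}
    - {"delta_pos": [0,0,0],"twist": [0,0,0],"jaw": 8}
    - {"delta_pos": [0,0,0],"twist": [0,0,0],"jaw": 8}
    - {"delta_pos": [0,0,0],"twist": [0,0,0],"jaw": 8}
    - {"delta_pos": [-2,0,0],"twist": [0,0,0],"jaw": 8}
    - {"delta_pos": [-2,0,0],"twist": [0,0,0],"jaw": 8}
    - {"delta_pos": [-1,0,0],"twist": [0,0,0],"jaw": 8}
  newtons: 35

```text
time: 12.8
ee_pos: [0.5099, -0.1777, 0.2098]
orientation: [3.141, -0.004, 0.896]
wrist_force: [5.2, 5.5, -2.2]
finger_gap: 0.015
grip_force: 35.0
```

Call:
arm_command:
  plan:
    - {"delta_pos": [-1,0,0],"twist": [0,0,0],"jaw": 8}
    - {"delta_pos": [-1,0,0],"twist": [0,0,0],"jaw": 8}

```text
time: 13.05
ee_pos: [0.5089, -0.1789, 0.2098]
orientation: [3.141, -0.004, 0.897]
wrist_force: [6.8, 7.8, -1.8]
finger_gap: 0.0149
grip_force: 35.0
```

Call:
arm_command:
  plan:
    - {"delta_pos": [-1,0,0],"twist": [0,0,0],"jaw": 8}
    - {"delta_pos": [-1,0,0],"twist": [0,0,0],"jaw": 8}

```text
time: 13.3
ee_pos: [0.5087, -0.1792, 0.2098]
orientation: [3.141, -0.006, 0.898]
wrist_force: [9.2, 9.4, -2.6]
finger_gap: 0.0148
grip_force: 35.0
```

The handle is now hard against its stop (13 N with almost no motion). I'll crank on a circle with a slight outward bias.

```bash
cat >> h.py <<'E'
W0=np.array([.5383,-.1425])
def tang(n=0,F=None,p=None,off=None):
    L=[]
    for i in range(max(n,1)):
        if n: grab_frame("wrist")
        st=get_state();p=st["ee_pos"][:2]-W0;a=np.arctan2(p[1],p[0]);Fw=st["wrist_force"]
        t=np.array([np.sin(a),-np.cos(a)]);r=np.array([np.cos(a),np.sin(a)])
        L.append([-(Fw[:2]@t),Fw[:2]@r,Fw[2]])
    b=(.895+np.pi-a)%(2*np.pi)
    print("beta",round(b,3),"r",round(np.linalg.norm(p)*1e3,1),"z",round(st["ee_pos"][2],4),"resist,radial,z",np.mean(L,0).round(2),"sd",np.std(L,0).round(2)[0],"t",round(st["time"],2),"gap",round(st["finger_gap"],4))
E
python3 - <<'E'
from h import *
tang()
b=np.arange(0,6.5,.15);X=np.c_[-50*np.cos(b),-50*np.sin(b)]
print([(round(b[i+1],2),*np.round(X[i+1]-X[i],1).tolist()) for i in range(len(b)-1)])
E
```

```text
beta 0.003 r 47.1 z 0.2098 resist,radial,z [  1.25 -13.14  -2.64] sd 0.0 t 13.3 gap 0.0148
[(np.float64(0.15), 0.6, -7.5), (np.float64(0.3), 1.7, -7.3), (np.float64(0.45), 2.7, -7.0), (np.float64(0.6), 3.8, -6.5), (np.float64(0.75), 4.7, -5.8), (np.float64(0.9), 5.5, -5.1), (np.float64(1.05), 6.2, -4.2), (np.float64(1.2), 6.8, -3.2), (np.float64(1.35), 7.2, -2.2), (np.float64(1.5), 7.4, -1.1), (np.float64(1.65), 7.5, 0.0), (np.float64(1.8), 7.4, 1.2), (np.float64(1.95), 7.1, 2.2), (np.float64(2.1), 6.7, 3.3), (np.float64(2.25), 6.2, 4.3), (np.float64(2.4), 5.5, 5.1), (np.float64(2.55), 4.6, 5.9), (np.float64(2.7), 3.7, 6.5), (np.float64(2.85), 2.7, 7.0), (np.float64(3.0), 1.6, 7.3), (np.float64(3.15), 0.5, 7.5), (np.float64(3.3), -0.6, 7.5), (np.float64(3.45), -1.7, 7.3), (np.float64(3.6), -2.8, 6.9), (np.float64(3.75), -3.8, 6.5), (np.float64(3.9), -4.7, 5.8), (np.float64(4.05), -5.5, 5.0), (np.float64(4.2), -6.2, 4.2), (np.float64(4.35), -6.8, 3.2), (np.float64(4.5), -7.2, 2.1), (np.float64(4.65), -7.4, 1.0), (np.float64(4.8), -7.5, -0.1), (np.float64(4.95), -7.4, -1.2), (np.float64(5.1), -7.1, -2.3), (np.float64(5.25), -6.7, -3.3), (np.float64(5.4), -6.1, -4.3), (np.float64(5.55), -5.4, -5.2), (np.float64(5.7), -4.6, -5.9), (np.float64(5.85), -3.6, -6.5), (np.float64(6.0), -2.6, -7.0), (np.float64(6.15), -1.5, -7.3), (np.float64(6.3), -0.4, -7.5), (np.float64(6.45), 0.7, -7.5)]
```

Call:
arm_command:
  plan:
    - {"delta_pos": [1.2,-7.5,0],"twist": [0,0,0],"jaw": 8}
    - {"delta_pos": [1.7,-7.3,0],"twist": [0,0,0],"jaw": 8}
    - {"delta_pos": [2.8,-7,0],"twist": [0,0,0],"jaw": 8}

```text
time: 13.68
ee_pos: [0.4956, -0.1626, 0.2099]
orientation: [3.137, -0.005, 0.897]
wrist_force: [12.5, 5.1, -8.8]
finger_gap: 0.0147
grip_force: 35.0
```

```bash
python3 -c "
from h import *
tang();tang(3)"
```

```text
beta 0.454 r 47.2 z 0.2099 resist,radial,z [  0.76 -13.5   -8.84] sd 0.0 t 13.68 gap 0.0147
beta 0.465 r 47.1 z 0.2099 resist,radial,z [ -1.65 -11.42  -6.07] sd 0.39 t 13.82 gap 0.0147
```

Call:
arm_command:
  plan:
    - {"delta_pos": [5,-6,0],"twist": [0,0,0],"jaw": 8}
    - {"delta_pos": [4.9,-5.6,0],"twist": [0,0,0],"jaw": 8}
    - {"delta_pos": [5.5,-5,0],"twist": [0,0,0],"jaw": 8}
    - {"delta_pos": [6.2,-4.2,0],"twist": [0,0,0],"jaw": 8}
    - {"delta_pos": [6.7,-3.2,0],"twist": [0,0,0],"jaw": 8}

```text
time: 14.45
ee_pos: [0.4928, -0.1288, 0.2099]
orientation: [3.137, -0.001, 0.894]
wrist_force: [6.2, -2.9, -7.0]
finger_gap: 0.015
grip_force: 35.0
```

```bash
python3 -c "
from h import *
tang();tang(3)"
```

```text
beta 1.189 r 47.5 z 0.2099 resist,radial,z [ 0.95 -6.81 -7.03] sd 0.0 t 14.45 gap 0.015
beta 1.205 r 47.5 z 0.2099 resist,radial,z [-1.48 -6.04 -5.54] sd 0.59 t 14.6 gap 0.0151
```

Call:
arm_command:
  plan:
    - {"delta_pos": [7.2,-2.2,0],"twist": [0,0,0],"jaw": 8}
    - {"delta_pos": [7.4,-1.1,0],"twist": [0,0,0],"jaw": 8}
    - {"delta_pos": [7.5,0,0],"twist": [0,0,0],"jaw": 8}
    - {"delta_pos": [7.4,1.2,0],"twist": [0,0,0],"jaw": 8}
    - {"delta_pos": [7.1,2.2,0],"twist": [0,0,0],"jaw": 8}
    - {"delta_pos": [6.7,3.3,0],"twist": [0,0,0],"jaw": 8}

```text
time: 15.35
ee_pos: [0.5212, -0.0966, 0.2098]
orientation: [3.141, 0.001, 0.894]
wrist_force: [0.5, -4.2, -0.4]
finger_gap: 0.015
grip_force: 35.0
```

```bash
python3 -c "
from h import *
tang();tang(2)"
```

```text
beta 2.11 r 49.0 z 0.2098 resist,radial,z [ 0.97 -4.14 -0.42] sd 0.0 t 15.35 gap 0.015
beta 2.134 r 49.0 z 0.2098 resist,radial,z [-1.8  -4.83 -2.46] sd 0.06 t 15.45 gap 0.0148
```

Call:
arm_command:
  plan:
    - {"delta_pos": [6.5,4.7,0],"twist": [0,0,0],"jaw": 8}
    - {"delta_pos": [5.8,5.5,0],"twist": [0,0,0],"jaw": 8}
    - {"delta_pos": [4.8,6,0],"twist": [0,0,0],"jaw": 8}
    - {"delta_pos": [3.8,6.5,0],"twist": [0,0,0],"jaw": 8}
    - {"delta_pos": [2.8,7,0],"twist": [0,0,0],"jaw": 8}
    - {"delta_pos": [1.6,7.3,0],"twist": [0,0,0],"jaw": 8}

```text
time: 16.2
ee_pos: [0.5654, -0.1001, 0.2097]
orientation: [-3.14, 0.001, 0.894]
wrist_force: [-5.0, -5.7, 5.9]
finger_gap: 0.0148
grip_force: 35.0
```

```bash
python3 -c "
from h import *
tang();tang(2)"
```

```text
beta 3.034 r 50.3 z 0.2097 resist,radial,z [ 1.18 -7.49  5.87] sd 0.0 t 16.2 gap 0.0148
beta 3.052 r 50.2 z 0.2097 resist,radial,z [-1.31 -5.11  2.94] sd 0.18 t 16.3 gap 0.0145
```

Call:
arm_command:
  plan:
    - {"delta_pos": [0.5,7.5,0],"twist": [0,0,0],"jaw": 8}
    - {"delta_pos": [-0.6,7.5,0],"twist": [0,0,0],"jaw": 8}
    - {"delta_pos": [-1.7,7.3,0],"twist": [0,0,0],"jaw": 8}
    - {"delta_pos": [-2.8,6.9,0],"twist": [0,0,0],"jaw": 8}
    - {"delta_pos": [-3.8,6.5,0],"twist": [0,0,0],"jaw": 8}
    - {"delta_pos": [-4.7,5.8,0],"twist": [0,0,0],"jaw": 8}

```text
time: 17.05
ee_pos: [0.588, -0.1351, 0.2096]
orientation: [-3.136, 0.001, 0.895]
wrist_force: [-10.1, -0.1, 10.9]
finger_gap: 0.0148
grip_force: 35.0
```

```bash
sed -i 's/W0=.*/W0=np.array([.5391,-.1413])/' h.py; python3 -c "
from h import *
tang();tang(2)"
```

```text
beta 3.911 r 49.2 z 0.2096 resist,radial,z [  1.14 -10.06  10.85] sd 0.0 t 17.05 gap 0.0148
beta 3.936 r 49.1 z 0.2096 resist,radial,z [-1.66 -8.2   7.79] sd 0.02 t 17.15 gap 0.0151
```

Call:
arm_command:
  plan:
    - {"delta_pos": [-6.2,4.3,0],"twist": [0,0,0],"jaw": 8}
    - {"delta_pos": [-6.2,4.2,0],"twist": [0,0,0],"jaw": 8}
    - {"delta_pos": [-6.8,3.2,0],"twist": [0,0,0],"jaw": 8}
    - {"delta_pos": [-7.2,2.1,0],"twist": [0,0,0],"jaw": 8}
    - {"delta_pos": [-7.4,1,0],"twist": [0,0,0],"jaw": 8}
    - {"delta_pos": [-7.5,-0.1,0],"twist": [0,0,0],"jaw": 8}

```text
time: 17.9
ee_pos: [0.5766, -0.1726, 0.2097]
orientation: [-3.137, -0.005, 0.898]
wrist_force: [-0.6, 6.7, 6.7]
finger_gap: 0.0147
grip_force: 35.0
```

```bash
python3 -c "
from h import *
tang();tang(2)"
```

```text
beta 4.732 r 48.8 z 0.2097 resist,radial,z [ 4.79 -4.76  6.65] sd 0.0 t 17.9 gap 0.0147
beta 4.763 r 48.8 z 0.2096 resist,radial,z [ 1.18 -5.34  6.07] sd 0.98 t 18.0 gap 0.015
```

Resistance has risen from 1 N to about 4.8 N: the ram is on the back, in the steady push. I'll take small steps now.

Call:
arm_command:
  plan:
    - {"delta_pos": [-3.7,-0.5,0],"twist": [0,0,0],"jaw": 8}
    - {"delta_pos": [-3.7,-0.7,0],"twist": [0,0,0],"jaw": 8}

```text
time: 18.25
ee_pos: [0.5717, -0.1775, 0.2097]
orientation: [-3.139, -0.005, 0.898]
wrist_force: [0.4, 5.6, 5.7]
finger_gap: 0.015
grip_force: 35.0
```

```bash
python3 -c "
from h import *
tang();tang(3)"
```

```text
beta 4.875 r 48.7 z 0.2097 resist,radial,z [ 4.02 -3.87  5.72] sd 0.0 t 18.25 gap 0.015
beta 4.891 r 48.7 z 0.2097 resist,radial,z [ 2.36 -4.26  5.49] sd 0.37 t 18.4 gap 0.0149
```

Call:
arm_command:
  plan:
    - {"delta_pos": [-3.7,-0.5,0],"twist": [0,0,0],"jaw": 8}
    - {"delta_pos": [-3.6,-1.2,0],"twist": [0,0,0],"jaw": 8}

```text
time: 18.65
ee_pos: [0.5659, -0.1819, 0.2097]
orientation: [-3.139, -0.006, 0.899]
wrist_force: [1.3, 6.3, 5.7]
finger_gap: 0.0151
grip_force: 35.0
```

```bash
python3 -c "
from h import *
tang();tang(2)"
```

```text
beta 5.024 r 48.7 z 0.2097 resist,radial,z [ 4.58 -4.51  5.66] sd 0.0 t 18.65 gap 0.0151
beta 5.039 r 48.7 z 0.2097 resist,radial,z [ 2.46 -4.53  5.9 ] sd 0.03 t 18.75 gap 0.0149
```

Call:
arm_command:
  plan:
    - {"delta_pos": [-3.4,-1.5,0],"twist": [0,0,0],"jaw": 8}
    - {"delta_pos": [-3.3,-1.8,0],"twist": [0,0,0],"jaw": 8}

```text
time: 19.0
ee_pos: [0.5595, -0.1854, 0.2097]
orientation: [-3.14, -0.006, 0.898]
wrist_force: [1.4, 5.4, 3.8]
finger_gap: 0.0149
grip_force: 35.0
```

```bash
python3 -c "
from h import *
tang();tang(2)"
```

```text
beta 5.174 r 48.6 z 0.2097 resist,radial,z [ 3.55 -4.25  3.83] sd 0.0 t 19.0 gap 0.0149
beta 5.188 r 48.6 z 0.2097 resist,radial,z [ 2.46 -4.63  4.92] sd 0.27 t 19.1 gap 0.0147
```

Call:
arm_command:
  plan:
    - {"delta_pos": [-3.1,-2,0],"twist": [0,0,0],"jaw": 8}
    - {"delta_pos": [-3,-2.3,0],"twist": [0,0,0],"jaw": 8}

```text
time: 19.35
ee_pos: [0.5526, -0.1879, 0.2098]
orientation: [-3.14, -0.005, 0.898]
wrist_force: [3.6, 4.2, 2.3]
finger_gap: 0.0149
grip_force: 35.0
```

```bash
python3 -c "
from h import *
tang();tang(2)"
```

```text
beta 5.326 r 48.5 z 0.2098 resist,radial,z [ 4.61 -3.07  2.27] sd 0.0 t 19.35 gap 0.0149
beta 5.341 r 48.5 z 0.2097 resist,radial,z [ 2.81 -4.24  3.95] sd 0.76 t 19.45 gap 0.0147
```

Call:
arm_command:
  plan:
    - {"delta_pos": [-3,-2.5,0],"twist": [0,0,0],"jaw": 8}
    - {"delta_pos": [-2.8,-2.7,0],"twist": [0,0,0],"jaw": 8}

```text
time: 19.7
ee_pos: [0.5448, -0.1894, 0.2097]
orientation: [-3.141, -0.005, 0.898]
wrist_force: [5.2, 5.1, 2.6]
finger_gap: 0.0148
grip_force: 35.0
```

```bash
python3 -c "
from h import *
tang();tang(2)"
```

```text
beta 5.489 r 48.5 z 0.2097 resist,radial,z [ 5.75 -4.5   2.59] sd 0.0 t 19.7 gap 0.0148
beta 5.502 r 48.5 z 0.2097 resist,radial,z [ 2.8  -4.62  3.47] sd 0.25 t 19.8 gap 0.0148
```

Call:
arm_command:
  plan:
    - {"delta_pos": [-2.5,-2.9,0],"twist": [0,0,0],"jaw": 8}

```text
time: 19.92
ee_pos: [0.5413, -0.1897, 0.2097]
orientation: [-3.141, -0.005, 0.898]
wrist_force: [4.3, 4.7, 1.5]
finger_gap: 0.0149
grip_force: 35.0
```

```bash
python3 -c "
from h import *
tang();tang(3)"
```

```text
beta 5.562 r 48.4 z 0.2097 resist,radial,z [ 4.53 -4.5   1.55] sd 0.0 t 19.93 gap 0.0149
beta 5.577 r 48.4 z 0.2097 resist,radial,z [ 2.35 -5.01  3.28] sd 0.22 t 20.07 gap 0.0151
```

Still steady, so that reading was noise.

Call:
arm_command:
  plan:
    - {"delta_pos": [-2.2,-3,0],"twist": [0,0,0],"jaw": 8}
    - {"delta_pos": [-1.9,-3.2,0],"twist": [0,0,0],"jaw": 8}

```text
time: 20.32
ee_pos: [0.5339, -0.1894, 0.2098]
orientation: [3.141, -0.005, 0.898]
wrist_force: [4.7, 3.9, 1.3]
finger_gap: 0.0148
grip_force: 35.0
```

```bash
python3 -c "
from h import *
tang();tang(3)"
```

```text
beta 5.716 r 48.4 z 0.2098 resist,radial,z [ 4.28 -4.36  1.34] sd 0.0 t 20.32 gap 0.0148
beta 5.729 r 48.4 z 0.2097 resist,radial,z [ 2.27 -4.07  2.7 ] sd 0.68 t 20.48 gap 0.0149
```

Call:
arm_command:
  plan:
    - {"delta_pos": [-1.7,-3.3,0],"twist": [0,0,0],"jaw": 8}
    - {"delta_pos": [-1.4,-3.5,0],"twist": [0,0,0],"jaw": 8}

```text
time: 20.72
ee_pos: [0.5267, -0.1879, 0.2098]
orientation: [3.141, -0.004, 0.898]
wrist_force: [5.7, 2.9, 1.2]
finger_gap: 0.015
grip_force: 35.0
```

```bash
python3 -c "
from h import *
tang();tang(3)"
```

```text
beta 5.867 r 48.3 z 0.2098 resist,radial,z [ 4.74 -4.28  1.16] sd 0.0 t 20.73 gap 0.015
beta 5.88 r 48.3 z 0.2098 resist,radial,z [ 2.35 -4.06  1.96] sd 0.79 t 20.88 gap 0.0149
```

Call:
arm_command:
  plan:
    - {"delta_pos": [-1.3,-3.7,0],"twist": [0,0,0],"jaw": 8}
    - {"delta_pos": [-1,-3.8,0],"twist": [0,0,0],"jaw": 8}

```text
time: 21.12
ee_pos: [0.5195, -0.1854, 0.2098]
orientation: [3.14, -0.004, 0.897]
wrist_force: [6.7, 2.1, -2.3]
finger_gap: 0.0146
grip_force: 35.0
```

```bash
python3 -c "
from h import *
tang();tang(3)"
```

```text
beta 6.025 r 48.3 z 0.2098 resist,radial,z [ 5.28 -4.6  -2.27] sd 0.0 t 21.12 gap 0.0146
beta 6.034 r 48.3 z 0.2098 resist,radial,z [ 3.22 -5.46  0.71] sd 0.67 t 21.27 gap 0.0145
```

Call:
arm_command:
  plan:
    - {"delta_pos": [-0.6,-3.6,0],"twist": [0,0,0],"jaw": 8}

```text
time: 21.4
ee_pos: [0.5167, -0.184, 0.2098]
orientation: [3.139, -0.004, 0.897]
wrist_force: [7.8, 2.2, -2.7]
finger_gap: 0.015
grip_force: 35.0
```

```bash
python3 -c "
from h import *
tang();tang(4)"
```

```text
beta 6.09 r 48.2 z 0.2098 resist,radial,z [ 5.88 -5.56 -2.65] sd 0.0 t 21.4 gap 0.015
beta 6.101 r 48.2 z 0.2098 resist,radial,z [ 4.11 -5.14 -0.92] sd 0.26 t 21.6 gap 0.0147
```

The paused force climbed 2.35 → 3.2 → 4.1 N over two small steps and the moving force reached 5.9 N, so the back is home. I'll stop here and back off.

Call:
arm_command:
  plan:
    - {"delta_pos": [1.5,7.3,0],"twist": [0,0,0],"jaw": 8}
    - {"delta_pos": [2.6,7,0],"twist": [0,0,0],"jaw": 8}
    - {"delta_pos": [3.6,6.5,0],"twist": [0,0,0],"jaw": 8}
    - {"delta_pos": [4.6,5.9,0],"twist": [0,0,0],"jaw": 8}
    - {"delta_pos": [5.4,5.2,0],"twist": [0,0,0],"jaw": 8}
    - {"delta_pos": [6.1,4.3,0],"twist": [0,0,0],"jaw": 8}
    - {"delta_pos": [6.7,3.3,0],"twist": [0,0,0],"jaw": 8}

```text
time: 22.48
ee_pos: [0.5632, -0.1836, 0.2096]
orientation: [-3.136, -0.003, 0.897]
wrist_force: [-5.3, 6.4, 10.0]
finger_gap: 0.015
grip_force: 35.0
```

```bash
python3 -c "
from h import *
tang();tang(2)"
```

```text
beta 5.089 r 48.7 z 0.2096 resist,radial,z [-1.46 -8.2  10.02] sd 0.0 t 22.48 gap 0.015
beta 5.063 r 48.7 z 0.2096 resist,radial,z [ 1.34 -6.84  8.05] sd 0.24 t 22.57 gap 0.0148
```

Call:
arm_command:
  plan:
    - {"delta_pos": [7.1,2.3,0],"twist": [0,0,0],"jaw": 8}
    - {"delta_pos": [7.4,1.2,0],"twist": [0,0,0],"jaw": 8}
    - {"delta_pos": [7.5,0.1,0],"twist": [0,0,0],"jaw": 8}
    - {"delta_pos": [7.4,-1,0],"twist": [0,0,0],"jaw": 8}
    - {"delta_pos": [7.2,-2.1,0],"twist": [0,0,0],"jaw": 8}
    - {"delta_pos": [6.8,-3.2,0],"twist": [0,0,0],"jaw": 8}
    - {"delta_pos": [6.2,-4.2,0],"twist": [0,0,0],"jaw": 8}

```text
time: 23.45
ee_pos: [0.5879, -0.1438, 0.2096]
orientation: [-3.139, 0.001, 0.894]
wrist_force: [-5.3, -0.4, 6.7]
finger_gap: 0.015
grip_force: 35.0
```

```bash
python3 -c "
from h import *
tang();tang(2)"
```

```text
beta 4.087 r 48.9 z 0.2096 resist,radial,z [-0.69 -5.29  6.67] sd 0.0 t 23.45 gap 0.015
beta 4.058 r 48.9 z 0.2096 resist,radial,z [ 1.09 -5.47  8.7 ] sd 0.05 t 23.55 gap 0.0145
```

Call:
arm_command:
  plan:
    - {"delta_pos": [5.5,-5,0],"twist": [0,0,0],"jaw": 8}
    - {"delta_pos": [4.7,-5.8,0],"twist": [0,0,0],"jaw": 8}
    - {"delta_pos": [3.8,-6.5,0],"twist": [0,0,0],"jaw": 8}
    - {"delta_pos": [2.8,-6.9,0],"twist": [0,0,0],"jaw": 8}
    - {"delta_pos": [1.7,-7.3,0],"twist": [0,0,0],"jaw": 8}
    - {"delta_pos": [0.6,-7.5,0],"twist": [0,0,0],"jaw": 8}
    - {"delta_pos": [-0.5,-7.5,0],"twist": [0,0,0],"jaw": 8}
    - {"delta_pos": [0,0,0],"twist": [0,0,0],"jaw": 8}

```text
time: 24.55
ee_pos: [0.5637, -0.0995, 0.2097]
orientation: [-3.14, -0.0, 0.895]
wrist_force: [-1.8, -1.2, 4.7]
finger_gap: 0.0147
grip_force: 35.0
```

```bash
python3 -c "
from h import *
tang();tang(2)"
```

```text
beta 2.998 r 48.5 z 0.2097 resist,radial,z [ 0.99 -1.93  4.7 ] sd 0.0 t 24.55 gap 0.0147
beta 3.007 r 48.5 z 0.2097 resist,radial,z [ 1.41 -1.17  5.37] sd 0.31 t 24.65 gap 0.0146
```

Call:
arm_command:
  plan:
    - {"delta_pos": [1.5,-0.3,0],"twist": [0,0,0],"jaw": 8}
    - {"delta_pos": [1.5,-0.3,0],"twist": [0,0,0],"jaw": 8}
    - {"delta_pos": [0,0,0],"twist": [0,0,0],"jaw": 8}

```text
time: 25.02
ee_pos: [0.5647, -0.0997, 0.2097]
orientation: [-3.142, 0.003, 0.893]
wrist_force: [-3.6, -6.1, 5.8]
finger_gap: 0.0149
grip_force: 35.0
```

```bash
python3 -c "
from h import *
tang(2)"
```

```text
beta 3.018 r 48.9 z 0.2096 resist,radial,z [ 0.69 -6.31  5.2 ] sd 0.04 t 25.12 gap 0.0149
```

The handle is firmly at its stop. Release and rise.

Call:
arm_command:
  plan:
    - {"delta_pos": [-1.5,0.3,0],"twist": [0,0,0],"jaw": 8}
    - {"delta_pos": [0,0,0],"twist": [0,0,0],"jaw": 36}
    - {"delta_pos": [0,0,0],"twist": [0,0,0],"jaw": 36}
    - {"delta_pos": [0,0,0],"twist": [0,0,0],"jaw": 36}
    - {"delta_pos": [0,0,-10],"twist": [0,0,0],"jaw": 36}
    - {"delta_pos": [0,0,-20],"twist": [0,0,0],"jaw": 36}
    - {"delta_pos": [0,0,-40],"twist": [0,0,0],"jaw": 36}
    - {"delta_pos": [0,0,-40],"twist": [0,0,0],"jaw": 36}
    - {"delta_pos": [0,0,-20],"twist": [0,0,0],"jaw": 36}
    - {"delta_pos": [0,0,0],"twist": [0,0,0],"jaw": 36}
    - {"delta_pos": [0,0,0],"twist": [0,0,0],"jaw": 36}

```text
time: 26.5
ee_pos: [0.5647, -0.0989, 0.3388]
orientation: [-3.141, 0.001, 0.895]
wrist_force: [-0.3, 0.0, 0.2]
finger_gap: 0.0321
grip_force: 0.0
```

```bash
python3 -c "
from h import *
print(get_state()['wrist_force'],get_state()['ee_pos']);W=np.array([.5391,-.1413])
for n in('scene','side'):
  f=grab_frame(n);im=f['frame'];Rm=cv2.Rodrigues(np.array(f['rvec'],float))[0]
  h=np.r_[W+.048*np.array([np.cos(.895+np.pi-3.01),np.sin(.895+np.pi-3.01)]),0]
  for z in(.215,.23,.245,.26):
    q=cv2.projectPoints((h+[0,0,z]).reshape(1,3),f['rvec'],f['tvec'],f['camera_matrix'],f['dist_coeffs'])[0].ravel()
    u,v=q.round().astype(int);print(n,z,u,v,im[v,u-6:u+7].max(1).tolist())
"
```

```text
[-0.32249252  0.02975614  0.16693331] [ 0.56466811 -0.09885343  0.33881444]
scene 0.215 205 169 [91, 84, 46, 11, 20, 0, 12, 29, 89, 160, 183, 180, 133]
scene 0.23 205 164 [82, 60, 21, 6, 21, 16, 0, 24, 48, 86, 89, 89, 85]
scene 0.245 204 158 [89, 73, 38, 23, 7, 10, 8, 5, 23, 57, 86, 84, 92]
scene 0.26 204 153 [87, 75, 42, 4, 18, 5, 20, 11, 50, 81, 87, 87, 87]
side 0.215 249 139 [103, 89, 92, 89, 50, 7, 9, 7, 15, 68, 91, 92, 93]
side 0.23 249 135 [169, 169, 168, 145, 76, 4, 9, 10, 9, 49, 80, 91, 92]
side 0.245 249 131 [150, 131, 144, 138, 72, 5, 6, 5, 8, 57, 139, 142, 119]
side 0.26 249 127 [101, 113, 116, 120, 78, 18, 7, 13, 6, 74, 137, 158, 140]
```

The handle stands upright in both views, exactly where the upright model predicts, and the gripper is clear. Handing in.

```bash
python3 -c "
from cell import close_job
print(close_job())"
```

```text
the job is handed in; nothing more can be done
None
```

I folded the handle fully out, cranked the back until the resistance climbed to about 5.9 N (the glass cracks at 9 N), backed the wheel off about half a turn, released with the handle still upright, and handed the job in at about 26.6 s; I did not check the small tools afterwards, and no verdict was returned.

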